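# Turn the guarded parts carousel and fetch the red connector

### The arm

A 6-joint arm with a two-finger parallel gripper is mounted at the origin on the work surface. World frame = base frame: x ahead of the robot, y to its left, z up, the work surface at z = 0. Lengths are in m, angles in rad, forces in N, time in s.
With the tool pointing down it reaches from about 0.35 to 0.975 m from the base axis. Payload 4.9 kg.
Tool frame: the origin (TCP) lies where the fingers leave the gripper's body, on its centre line; the fingertips stand 73 mm ahead of it and the grasp point (between the pads) lies 54 mm ahead of it; z points along the fingers, y is the direction in which the jaws open and shut (so a half turn about z gives the same grasp; the last joint's range is limited). The gripper opens to 85 mm and grips with 20 to 120 N. Pads are 22 mm wide; open, the fingers measure 114 mm over their backs; the gripper's body (76 mm by 85 mm) begins 54 mm behind the grasp point. The pads swing forward as they close: fully open they stand 13 mm farther back than shut.
Start: joints at [1.033, 0.053, 1.613, -0, 1.476, -0.119], TCP at [0.254, 0.571, 0.304] pointing down, gripper open.
Joint ranges: [-3.01, 3.01], [-1.01, 2.22], [0.06, 2.58], [-1.02, 4.17], [0.09, 2.62], [-3.14, 3.14]. Speed limits (rad/s): [2.57, 2.57, 3.14, 3.14, 3.14, 3.14].

### API

Orientations are given as a rotation vector (axis times angle).
In Python, from station import monitor, vision, workorder gives the robot as it stands.
- The arm moves only by the tool arm_command, never from a script. Its argument "rows" is text: rows parted by semicolons, each of 6 numbers parted by spaces: the shift along the world's x, y, z in mm, then the turn, a rotation vector about the world's x, y, z in degrees. In form: tx ty tz wx wy wz; .... A call has 1 to 12 rows; each row is the pose to reach, as a shift and turn from the pose measured when the call began; what a row does not reach only later rows make up. A row lasts 1/8 s, in which the tool goes at most 62.5 mm and 10.7 degrees, less where a joint would pass 70% of its speed; a pose out of reach is approached as far as the arm can. A call with a gripper value outside its range is refused whole. "jaw" is the opening, from 0 (shut) to 1 (fully open), set as the call begins (left out, the last holds). The fingers move at their own pace and stop on an object; "squeeze" is the grip in N (left out, the last holds). Time passes only in rows, so rows that repeat a pose let the fingers close. It gives the time, the measured TCP pose, the force and the opening at its end, in the units of the state.
- monitor.get_obs(): the state, without advancing time (a new reading comes with each control period).
- vision.get_image(name): name is "scene" or "top"; returns a dict with "frame" (480x640x3 uint8, red, green, blue), "vfov" (degrees; the focal length in pixels is half the picture's height over the tangent of half this angle, whatever the lens; pixels are square), "cx", "cy" (the principal point, pixels), "R" (3x3) and "t" (3): a world point X has camera coordinates R X + t. Camera axes: x right, y down, z forward; pixel columns grow to the right and rows downward; lengths in m; the calibration is good to about 2 mm. A picture is of the moment at which its call begins. There is no depth.
- workorder.finish_job(): hands the job in, once; it reports no verdict.
The state is a dict: "t": time; "q": joint angles; "dq": joint speeds; "effort": joint torques, N m; "tool_pos": TCP position; "tool_rot": TCP orientation; "contact_force": force on the tool from outside, world axes, zero at the start; "wrist_torque": the same for the moment, N m; "opening": finger opening in m.
Only numpy, scipy, OpenCV 4.12 (cv2) and the standard library are available. Lean on these libraries where they do the work, as an engineer would, in place of code of your own. Each camera call takes 0.05 s, during which the arm holds its last target. There are 200 camera calls.

### The job

Turn the parts carousel, which has a black knob on top, until the red connector stands in the middle of the clear guard's opening. Then lift the red connector out through the opening and stand it upright inside the green dish.

Things in the scene. Friction and masses are not known exactly. Their poses are not given: they have to be found in the camera images.
- red_connector: Red plastic connector, upright, loose in one of the carousel's six compartments, at first under the guard; the other five hold other parts, two of the same shape in yellow and blue. Flange 36 mm wide, 8 mm high; round body 24 mm wide from 8 to 44 mm up (grip there, about 32 mm up); 16 mm nozzle to 50 mm. 35-70 g. Origin: centre of underside; z up its axis.
- knob (a point): Black bar knob on the carousel's upright turning axis, above the guard: 70 mm long, 18 wide, 32 high. Point: on the axis, in the bar, 14 mm below its top, 22 mm above the guard's top face; x along the bar, y across (pinch here), z up. Turns with the tray (radius 160 mm), easily (0.04 N m), either way, and stays where left. Needs a turn of at most about 80 degrees.
- opening (a point): Fixed point on the tray's floor in the middle of the opening (a 66 degree sector, open above and outwards) of the clear guard, 120 mm from the turning axis, like the compartments' centres. The guard plate (radius 176 mm, top 60 mm above this point) covers the rest. Walls between compartments, 60 degrees apart, and tray rim rise 12 mm above this point. z up, x from here to the axis.
- green_dish: Round green dish on a square 100 mm aluminium plate, fixed to the table; a grey dish of the same shape stands near. Inside 72 mm wide, its floor 10 mm and rim 18 mm above the origin; rim 4 mm thick. Origin: centre of the plate's underside, on the table; z up.

How it is judged:
On the way:
1. the red connector stands in the middle of the guard's opening (within 30 mm), still upright in its compartment on the tray, at rest and not held (horizontal distance between red_connector and opening below 0.03 m and z of red_connector in the frame of opening below 0.006 m and angle between red_connector's own z axis and vertical below 0.17 rad and linear speed of red_connector below 0.03 m/s and contact force between the fingers and red_connector below 0.1 N), for 0.2 s.
At the end, for the whole second after the job is handed in: The red connector stands upright (within 10 degrees) and at rest on the floor of the green dish, its axis within 22 mm of the dish's centre, which is anywhere inside the rim (horizontal distance between red_connector and green_dish below 0.022 m and z of red_connector in the frame of green_dish below 0.015 m and angle between red_connector's own z axis and vertical below 0.17 rad and linear speed of red_connector below 0.02 m/s); the robot touches nothing.
It also fails if it takes over 58 s, if anything falls off the work surface, if the arm or the gripper's body presses on something with over 40 N, if the wrist force passes 120 N, or if a joint passes its speed limit or range.

## Working session

There is one attempt and no reset: what is moved stays moved. The work goes in short steps, Python scripts to look and compute and a tool call to move; the robot and the scene stay as the last step left them, time stands still between calls to the robot, and variables do not carry over. Pictures are saved under pics/ and viewed, about 8 in all and at most 12, crops included, and the job is handed in when it is done.

Besides the shell and the picture viewer there is one more tool, called after "Request:" in YAML: its name, and indented under it one key for each argument. arm_command: Moves the arm, as the interface text tells. Its arguments: {"type":"object","properties":{"rows":{"type":"string"},"jaw":{"type":"number"},"squeeze":{"type":"number"}},"required":["rows"]}

```bash
mkdir -p pics && cat > h.py <<'E'
import numpy as np, cv2
from station import monitor, vision, workorder
def cam(n):
    d=vision.get_image(n); d['f']=240/np.tan(np.radians(d['vfov'])/2); d['R']=np.array(d['R']); d['t']=np.array(d['t']); return d
def ray(d,u,v,z):
    r=d['R'].T@np.array([(u-d['cx'])/d['f'],(v-d['cy'])/d['f'],1]); c=-d['R'].T@d['t']
    return c+r*(z-c[2])/r[2]
def proj(d,X):
    p=d['R']@np.array(X)+d['t']; return np.array([d['cx']+d['f']*p[0]/p[2],d['cy']+d['f']*p[1]/p[2]])
def save(d,n): cv2.imwrite('pics/'+n,cv2.cvtColor(d['frame'],cv2.COLOR_RGB2BGR))
E
python3 - <<'E'
from h import *
for n in('scene','top'):
    d=cam(n); save(d,n+'0.png'); print(n,d['vfov'],d['cx'],d['cy'],-d['R'].T@d['t'],d['R'].round(3).tolist())
    np.save(n+'0.npy',d,allow_pickle=True)
o=monitor.get_obs();print(o)
E
```

```text
scene 53.78799577670653 317.69722379173464 235.68466526361075 [0.95047493 0.47917384 0.53197031] [[-0.763, 0.646, 0.006], [0.363, 0.437, -0.823], [-0.534, -0.626, -0.568]]
top 44.5494362713266 317.6857873833297 234.6325437648614 [ 0.28811148 -0.01277576  1.16433557] [[0.076, -0.997, -0.001], [-0.974, -0.074, -0.216], [0.215, 0.018, -0.976]]
{'t': 0.1, 'q': array([ 1.03300061e+00,  5.33109765e-02,  1.61411742e+00,  1.02605271e-05,
        1.47601350e+00, -1.18977187e-01]), 'dq': array([ 0.00103988, -0.00205574, -0.00339505, -0.00139009, -0.001263  ,
       -0.00032706]), 'effort': array([ 1.49878906e-04, -3.94903994e+01, -3.71363676e+01, -1.38767864e-04,
        3.96629650e-03,  1.26456175e-05]), 'tool_pos': array([0.25394546, 0.57062757, 0.30279681]), 'tool_rot': array([-6.52956157e-01, -3.07236674e+00,  2.74386160e-03]), 'contact_force': array([0.28041781, 0.12212951, 0.27463426]), 'wrist_torque': array([ 0.00501019,  0.00493498, -0.02535149]), 'opening': 0.08537747450360778}
```

View pics/top0.png

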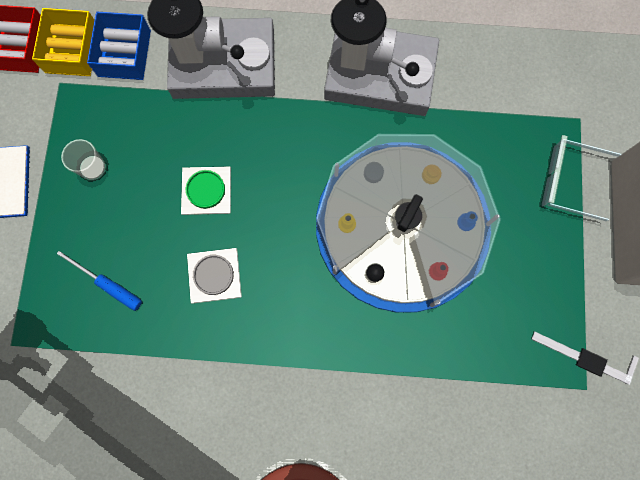

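View pics/scene0.png

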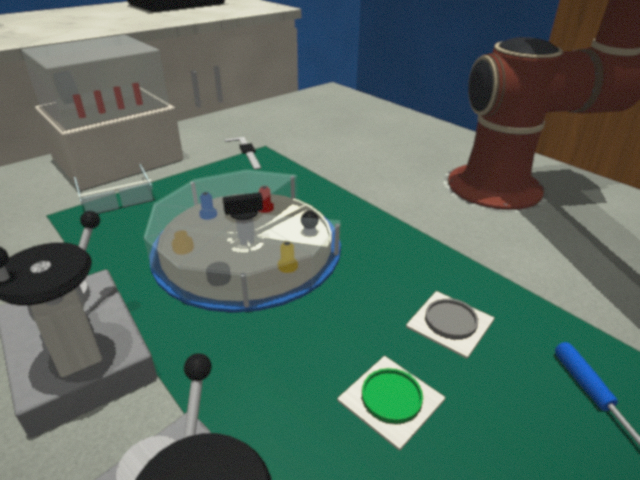

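The top view shows the knob at about (411,212), red at (439,271), the opening toward the robot (edges near (337,272) and (432,305)) with a black ball part in it at (375,272), and the green dish at (206,190). In the scene view the knob is at (243,205), red at (266,198) and the green dish at (392,396).

```bash
cat > m.py <<'E'
from h import *
def comp(mask,box):
    m=np.zeros(mask.shape,np.uint8);x0,y0,x1,y1=box;m[y0:y1,x0:x1]=mask[y0:y1,x0:x1]
    n,l,s,c=cv2.connectedComponentsWithStats(m);i=1+np.argmax(s[1:,4]);return c[i],s[i],(l==i).astype(np.uint8)
def masks(d):
    h=cv2.cvtColor(d['frame'],cv2.COLOR_RGB2HSV);H,S,V=[h[...,i].astype(int) for i in range(3)]
    return dict(red=((H<8)|(H>172))&(S>70),dark=(V<60),green=(abs(H-65)<10)&(S>150)&(V>120),blue=(abs(H-108)<8)&(S>140)&(V>90))
def tri(a,pa,b,pb):
    P=[d['f']*0+np.array([[d['f'],0,d['cx']],[0,d['f'],d['cy']],[0,0,1]])@np.c_[d['R'],d['t']] for d in(a,b)]
    X=cv2.triangulatePoints(P[0],P[1],np.array(pa,float),np.array(pb,float));X=(X[:3]/X[3]).ravel()
    return X, np.linalg.norm(proj(a,X)-pa),np.linalg.norm(proj(b,X)-pb)
E
python3 - <<'E'
from m import *
T=np.load('top0.npy',allow_pickle=True).item();S=np.load('scene0.npy',allow_pickle=True).item()
mt,ms=masks(T),masks(S)
for k,bt,bs in(('red',(425,255,455,285),(255,180,280,215)),('green',(180,165,232,215),(350,360,435,430)),('dark',(390,185,430,240),(215,185,270,220))):
    ct,st,lt=comp(mt[k].astype(np.uint8),bt);cs,ss,ls=comp(ms[k].astype(np.uint8),bs)
    print(k,ct,st,cs,ss,tri(T,ct,S,cs))
    if k=='dark': print(cv2.minAreaRect(cv2.findContours(lt,0,1)[0][0]),cv2.minAreaRect(cv2.findContours(ls,0,1)[0][0]))
    if k=='green': print('dish at z=.014',ray(T,*ct,.014),ray(S,*cs,.014))
# tray rim circle from blue
b=mt['blue'].astype(np.uint8);m=np.zeros_like(b);m[140:320,310:505]=b[140:320,310:505];v,u=np.nonzero(m);print('blue n',len(u),u.min(),u.max(),v.max())
I=np.hstack([cv2.resize(T['frame'][125:320,305:510],None,fx=2.9,fy=2.9,interpolation=2)[:480],])
cv2.imwrite('pics/c.png',I[...,::-1])
I=cv2.resize(S['frame'][165:315,140:350],None,fx=3.6,fy=3.6,interpolation=2);cv2.imwrite('pics/c2.png',I[...,::-1])
E
```

```text
red [437.76171875 270.72265625] [429 262  19  18 256] [265.71217712 200.75645756] [258 188  16  25 271] (array([ 0.48381821, -0.23143594,  0.03606041]), np.float64(0.514067688079345), np.float64(0.7408333418618526))
green [205.00192123 188.870317  ] [ 186  170   38   37 1041] [391.73705909 395.56802565] [ 363  370   59   50 2183] (array([0.62177171, 0.24606647, 0.00926395]), np.float64(0.15165527213781274), np.float64(0.3612931543022704))
dish at z=.014 [0.62021726 0.24525051 0.014     ] [0.62505139 0.24783052 0.014     ]
dark [408.96978852 213.99244713] [395 195  28  37 662] [243.15632754 205.91687345] [224 193  39  27 806] (array([ 0.57818142, -0.16276225,  0.09178114]), np.float64(0.34412593222056775), np.float64(0.5511029722903279))
((410.3460388183594, 213.72201538085938), (25.48795509338379, 37.061885833740234), 55.304847717285156) ((243.3668212890625, 207.25111389160156), (24.516366958618164, 38.32748031616211), 82.40535736083984)
blue n 1401 316 476 311
```

View pics/c.png

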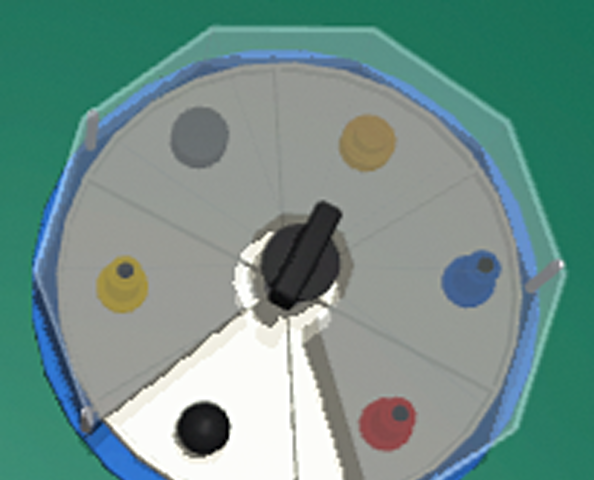

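View pics/c2.png

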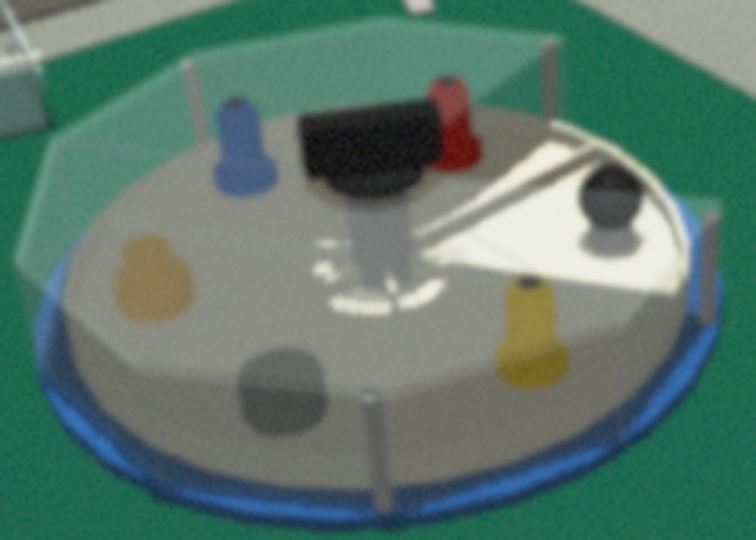

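```bash
cat >> m.py <<'E'
def ang(a): return np.degrees(np.arctan2(a[1],a[0]))
E
python3 - <<'E'
from m import *
from scipy.spatial.transform import Rotation as Ro
T=np.load('top0.npy',allow_pickle=True).item();S=np.load('scene0.npy',allow_pickle=True).item()
c=lambda u,v:(u/2.9+305,v/2.9+125)
print('knob mid',tri(T,c(308,256),S,(370/3.6+140,140/3.6+165)))
for n,a,b in(('long edge L',(322,201),(270,293)),('long edge R',(342,213),(293,308))):
    A,B=ray(T,*c(*a),.111),ray(T,*c(*b),.111);print(n,A,B,ang(A-B),np.linalg.norm(A-B))
K=ray(T,*c(307,253),.109);K2=ray(S,242.5,200,.100);print('K',K,K2)
K=np.array([.577,-.163,0])
for n,p,z in(('L out',(105,418),.075),('L in',(245,318),.075),('R out',(362,480),.075),('R in',(325,335),.075),('bandL out',(342,480),.075),('bandL in',(308,340),.075)):
    X=ray(T,*c(*p),z);print(n,X,np.hypot(*(X-K)[:2]),ang(X-K))
X=np.array([.4838,-.2314,0]);print('red',np.hypot(*(X-K)[:2]),ang(X-K))
X=ray(T,*c(203,428),.03);print('ball',np.hypot(*(X-K)[:2]),ang(X-K))
for p in((122,290),(468,280)):
  X=ray(T,*c(*p),.035);print('y/b',X,np.hypot(*(X-K)[:2]),ang(X-K))
o=monitor.get_obs();print(Ro.from_rotvec(o['tool_rot']).as_matrix().round(3))
# red nozzle tops in both views
print('noz',tri(T,c(399,412),S,(450/3.6+140,80/3.6+165)))
# rim bottom of blue in top: left extreme, bottom
for p in((316,225),(405,311)): print(ray(T,*p,.02))
E
```

```text
knob mid (array([ 0.5782711 , -0.16586089,  0.09502358]), np.float64(0.14358236316200476), np.float64(0.2295077508221147))
long edge L [ 0.61143048 -0.17122696  0.111     ] [ 0.54800084 -0.14062468  0.111     ] -25.755464162917292 0.07042597249313434
long edge R [ 0.60436967 -0.18437723  0.111     ] [ 0.53931328 -0.15565249  0.111     ] -23.823181320374392 0.07111570385841681
K [ 0.576633   -0.16331013  0.109     ] [ 0.57523994 -0.16998053  0.1       ]
L out [ 0.46561382 -0.04222141  0.075     ] 0.16429956544628463 132.6833166817335
L in [ 0.5387898  -0.12941029  0.075     ] 0.05087521959303227 138.68203176943797
R out [ 0.43789174 -0.20966917  0.075     ] 0.1467280488825701 -161.45400924059877
R in [ 0.53135079 -0.18221777  0.075     ] 0.04952952109044578 -157.16949157941298
bandL out [ 0.4369195 -0.1968511  0.075    ] 0.14411260782570726 -166.4146594805843
bandL in [ 0.52716602 -0.17125484  0.075     ] 0.050513043104566314 -170.5945376293011
red 0.11560622820592319 -143.72484686937446
ball 0.11849676507108564 153.298953828578
y/b [ 0.56122584 -0.04894726  0.035     ] 0.1151384010308106 97.87438828198863
y/b [ 0.58610205 -0.28442762  0.035     ] 0.12176827850652364 -85.71320508542729
[[-0.914  0.407 -0.001]
 [ 0.407  0.914 -0.002]
 [ 0.    -0.002 -1.   ]]
noz (array([ 0.48484572, -0.23315845,  0.06795399]), np.float64(0.2515546479152025), np.float64(0.35964350912192605))
[0.56014522 0.01276712 0.02      ]
[ 0.40185751 -0.17287757  0.02      ]
```

Request:
arm_command:
  rows: "25 -57 0 0 0 0; 50 -114 0 0 0 0; 75 -170 0 0 0 0; 100 -227 0 0 0 0; 125 -284 0 0 0 0; 150 -340 0 0 0 0; 174 -397 0 0 0 0; 199 -454 0 0 0 0; 224 -510 0 0 0 0; 249 -567 0 0 0 0; 274 -624 -10 0 0 0; 299 -680 -20 0 0 0"
  jaw: 0.5

```text
t: 1.6
tool_pos: [0.5532, -0.1113, 0.2824]
tool_rot: [-0.654, -3.072, 0.002]
contact_force: [0.9, 0.6, -0.4]
opening: 0.0428
```

Request:
arm_command:
  rows: "12 -27 -10 0 0 0; 24 -54 -20 0 0 0; 24 -54 -40 0 0 0; 24 -54 -40 0 0 0; 24 -54 -40 0 0 0"

```text
t: 2.22
tool_pos: [0.577, -0.1643, 0.2423]
tool_rot: [-0.652, -3.072, 0.002]
contact_force: [0.3, -0.1, 0.5]
opening: 0.0426
```

Request:
arm_command:
  rows: "0 0 -30 0 0 0; 0 0 -55 0 0 0; 0 0 -70 0 0 0; 0 0 -82 0 0 0; 0 0 -82 0 0 0"

```text
t: 2.85
tool_pos: [0.5768, -0.164, 0.1599]
tool_rot: [-0.651, -3.072, 0.002]
contact_force: [-0.2, 0.3, -0.5]
opening: 0.0427
```

Request:
arm_command:
  rows: "0 0 0 0 0 0; 0 0 0 0 0 0; 0 0 0 0 0 0; 0 0 0 0 0 0"
  jaw: 0
  squeeze: 25

```text
t: 3.35
tool_pos: [0.5778, -0.163, 0.1611]
tool_rot: [0.651, 3.073, 0.002]
contact_force: [2.6, 5.7, 0.2]
opening: 0.0175
```

```bash
python3 - <<'E'
from m import *
d=cam('scene');save(d,'s1.png');print(monitor.get_obs())
E
```

```text
{'t': 3.4, 'q': array([-3.99350939e-01,  1.22921306e-01,  1.78692213e+00,  1.54250781e-03,
        1.23116682e+00, -1.55297014e+00]), 'dq': array([ 0.00129407,  0.00043107, -0.00123275, -0.00058462, -0.00246561,
        0.00072977]), 'effort': array([-3.19391593e+00, -3.86169004e+01, -3.32795584e+01, -1.15765773e+00,
       -1.25842786e-02, -1.90045335e-02]), 'tool_pos': array([ 0.577843  , -0.16300233,  0.16118516]), 'tool_rot': array([6.51171819e-01, 3.07249903e+00, 2.06933148e-03]), 'contact_force': array([2.27018598, 4.77626056, 0.61798412]), 'wrist_torque': array([ 0.61294051, -0.27907272,  0.00441895]), 'opening': 0.017798544713782907}
```

View pics/s1.png

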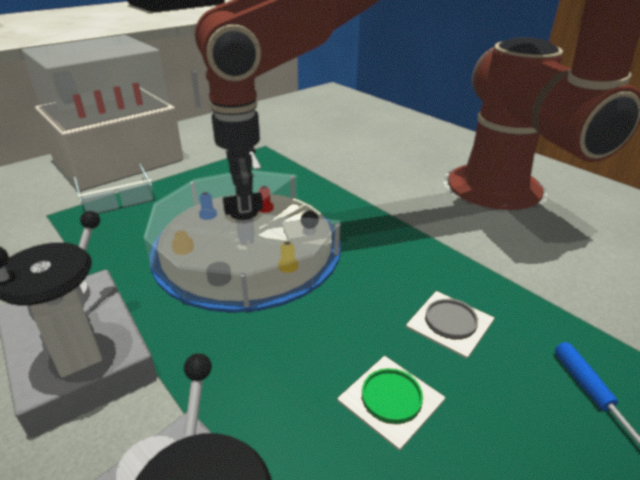

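The knob is gripped, with an opening of 17.8 mm against the 18 mm bar. Now I turn it clockwise by about 50°.

Request:
arm_command:
  rows: "0 0 0 0 0 -2; 0 0 0 0 0 -6; 0 0 0 0 0 -11; 0 0 0 0 0 -16; 0 0 0 0 0 -21; 0 0 0 0 0 -26; 0 0 0 0 0 -31; 0 0 0 0 0 -36; 0 0 0 0 0 -41; 0 0 0 0 0 -45; 0 0 0 0 0 -48; 0 0 0 0 0 -50"

```text
t: 4.9
tool_pos: [0.5783, -0.1624, 0.1612]
tool_rot: [1.891, 2.507, 0.004]
contact_force: [4.5, 3.6, -3.0]
opening: 0.0176
```

Request:
arm_command:
  rows: "0 0 0 0 0 0; 0 0 0 0 0 0"

```text
t: 5.15
tool_pos: [0.5783, -0.1624, 0.1612]
tool_rot: [1.891, 2.507, 0.004]
contact_force: [1.9, 1.9, -3.3]
opening: 0.0176
```

```bash
python3 - <<'E'
from m import *
S=cam('scene');T=cam('top');save(S,'s2.png');o=monitor.get_obs();print(o['q'][5],o['contact_force'],o['wrist_torque'])
cv2.imwrite('pics/c3.png',np.hstack([cv2.resize(T['frame'][125:335,305:510],(400,410)),cv2.resize(S['frame'][165:315,140:350],(400,410))])[...,::-1])
for n,d,b in(('S',S,(230,160,350,280)),('T',T,(320,150,490,320))):
    try: c,s,_=comp(masks(d)['red'].astype(np.uint8),b);print(n,c,s,ray(d,*c,.038))
    except Exception as e: print(n,e)
E
```

```text
-0.6775652280957661 [ 1.38724858  2.44532304 -2.48281828] [ 0.12500079 -0.01956296  0.0103863 ]
S [301.89602446 216.4648318 ] [294 202  17  27 327] [ 0.4669177  -0.13550506  0.038     ]
T [405.57810659 235.629763  ] [  320   150   168   170 15274] [ 0.54773283 -0.16504547  0.038     ]
```

View pics/c3.png

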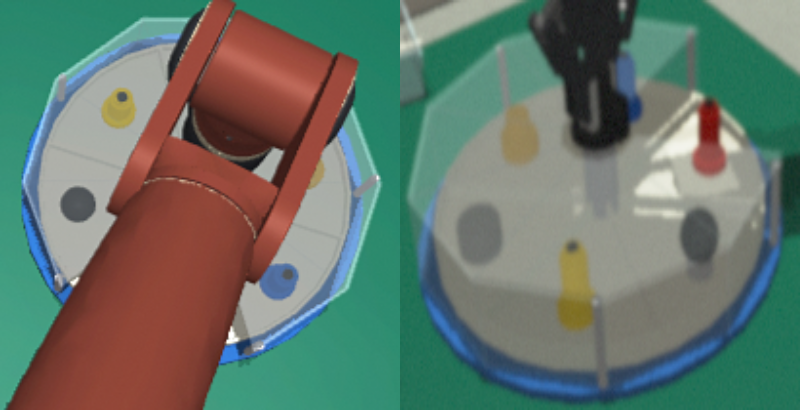

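Red now stands in the opening at about (0.467, -0.135), 114 mm from the axis at 166°, which is the centre of the opening. I release the knob and clear the view.

Request:
arm_command:
  rows: "0 0 0 0 0 0; 0 0 0 0 0 0; 0 0 0 0 0 0"
  jaw: 0.5

```text
t: 5.62
tool_pos: [0.5784, -0.1627, 0.1616]
tool_rot: [1.891, 2.506, 0.004]
contact_force: [-0.6, 0.2, 1.2]
opening: 0.0424
```

Request:
arm_command:
  rows: "0 0 30 0 0 0; 0 0 80 0 0 0; 0 0 120 0 0 -5; -20 50 130 0 0 -10; -40 105 130 0 0 -15; -60 160 130 0 0 -20; -70 220 130 0 0 -25; -70 270 130 0 0 -30; -70 320 130 0 0 -30; -70 320 130 0 0 -30"

```text
t: 6.88
tool_pos: [0.508, 0.1598, 0.2918]
tool_rot: [2.47, 1.937, 0.004]
contact_force: [-0.3, -0.6, 0.2]
opening: 0.0427
```

```bash
python3 - <<'E'
from m import *
S=cam('scene');T=cam('top');K=np.array([.578,-.164,0])
cv2.imwrite('pics/c4.png',np.hstack([cv2.resize(T['frame'][125:335,305:510],(400,410)),cv2.resize(S['frame'][165:315,140:350],(400,410))])[...,::-1])
cs,s,_=comp(masks(S)['red'].astype(np.uint8),(280,190,330,240));ct,st,_=comp(masks(T)['red'].astype(np.uint8),(360,240,430,310))
print(cs,s,ct,st,tri(T,ct,S,cs))
X=ray(T,*ct,.040);print(X,ray(S,*cs,.040),np.hypot(*(X-K)[:2]),ang(X-K))
E
```

```text
[301.84684685 215.71771772] [294 202  17  27 333] [388.25793651 278.01587302] [380 269  18  19 252] (array([ 0.46267942, -0.13666071,  0.03680443]), np.float64(0.9286198961302646), np.float64(1.4065697201893612))
[ 0.46087679 -0.13503661  0.04      ] [ 0.46724735 -0.1352048   0.04      ] 0.12065124757753454 166.10998993870618
```

View pics/c4.png

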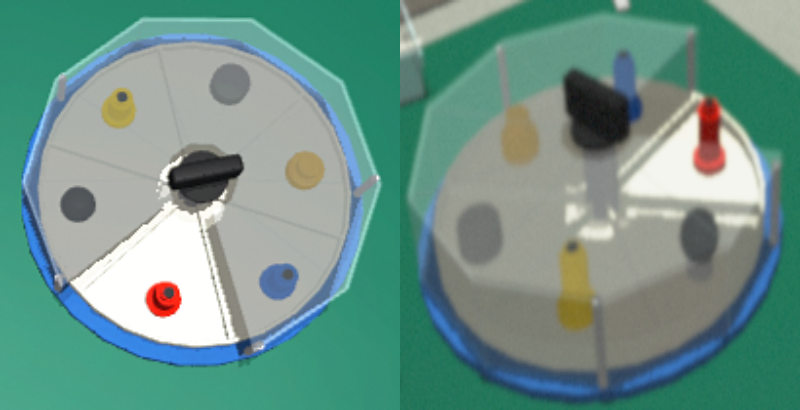

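Red is upright and free in the centre of the opening at (0.463, -0.136). Next I go above it and grasp.

Request:
arm_command:
  rows: "-8 -55 0 0 0 0; -16 -110 0 0 0 0; -24 -165 0 0 0 0; -32 -220 -10 0 0 0; -40 -270 -20 0 0 0; -45 -296 -50 0 0 0; -45 -296 -90 0 0 0; -45 -296 -90 0 0 0"
  jaw: 0.6

```text
t: 7.98
tool_pos: [0.4607, -0.1393, 0.1982]
tool_rot: [-2.476, -1.928, 0.003]
contact_force: [-0.4, 0.3, -0.6]
opening: 0.0509
```

Request:
arm_command:
  rows: "0 0 -25 0 0 0; 0 0 -50 0 0 0; 0 0 -75 0 0 0; 0 0 -97 0 0 0; 0 0 -97 0 0 0"

```text
t: 8.6
tool_pos: [0.4604, -0.1394, 0.1013]
tool_rot: [-2.475, -1.927, 0.004]
contact_force: [-0.3, 0.4, -0.2]
opening: 0.0513
```

Request:
arm_command:
  rows: "0 0 0 0 0 0; 0 0 0 0 0 0; 0 0 0 0 0 0; 0 0 0 0 0 0; 0 0 0 0 0 0"
  jaw: 0
  squeeze: 30

```text
t: 9.22
tool_pos: [0.4617, -0.1401, 0.1035]
tool_rot: [-2.478, -1.929, 0.002]
contact_force: [-1.6, -0.6, 6.2]
opening: 0.0232
```

```bash
python3 - <<'E'
from m import *
S=cam('scene');print(monitor.get_obs()['tool_pos'])
cv2.imwrite('pics/c5.png',cv2.resize(S['frame'][130:300,200:400],(600,510))[...,::-1])
E
```

```text
[ 0.46168778 -0.14012987  0.10349191]
```

View pics/c5.png

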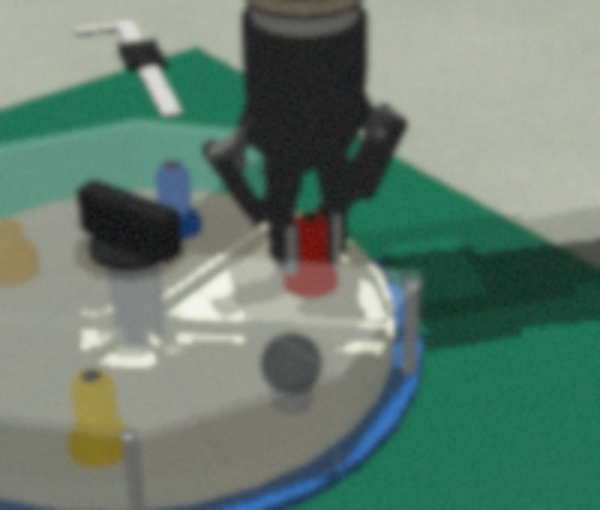

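Red is gripped (opening 23 mm) and still upright. I lift it and carry it to the green dish.

Request:
arm_command:
  rows: "0 0 15 0 0 0; 0 0 45 0 0 0; 0 0 80 0 0 0; 0 0 110 0 0 0; 10 25 120 0 0 0; 30 70 120 0 0 0; 50 120 120 0 0 0; 70 170 120 0 0 0; 90 220 120 0 0 0; 110 270 120 0 0 0; 130 320 115 0 0 0; 148 360 105 0 0 0"

```text
t: 10.78
tool_pos: [0.6105, 0.2222, 0.2102]
tool_rot: [-2.477, -1.931, -0.001]
contact_force: [0.0, -0.0, -0.6]
opening: 0.0232
```

Request:
arm_command:
  rows: "6 15 -15 0 0 0; 12 26 -40 0 0 0; 12 26 -60 0 0 0; 12 26 -70 0 0 0; 12 26 -70 0 0 0"

```text
t: 11.4
tool_pos: [0.6219, 0.2474, 0.1394]
tool_rot: [-2.478, -1.93, 0.002]
contact_force: [0.1, 0.5, -0.8]
opening: 0.0228
```

```bash
python3 - <<'E'
from m import *
S=cam('scene');T=cam('top');o=monitor.get_obs();print(o['tool_pos'],o['contact_force'])
p=proj(S,[.622,.246,.05]);u,v=p.astype(int)
I=np.hstack([cv2.resize(S['frame'][v-75:v+75,u-75:u+75],(400,400)),cv2.resize(T['frame'][140:240,155:255],(400,400))]);cv2.imwrite('pics/c6.png',I[...,::-1])
c,s,l=comp(masks(S)['red'].astype(np.uint8),(u-40,v-40,u+40,v+60));print(c,s)
vv,uu=np.nonzero(l);b=vv.max();print('bottom row',b,'cols mid',uu[vv>b-6].mean())
print('predicted axis px base/top', [proj(S,[o['tool_pos'][0],o['tool_pos'][1],o['tool_pos'][2]-h]) for h in(.0855,.054,.0415)])
E
```

```text
[0.62289847 0.24778916 0.14118245] [-0.02868745  0.70776723 -0.00558258]
[402.09269663 367.87078652] [385 343  28  45 712]
bottom row 387 cols mid 399.17525773195877
predicted axis px base/top [array([396.0539331 , 373.52438634]), array([398.65817372, 356.40401661]), array([399.73728076, 349.30992883])]
```

View pics/c6.png

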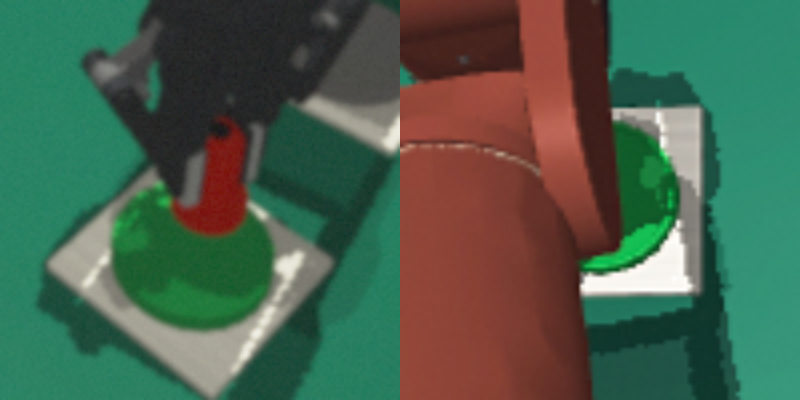

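The connector hangs upright over the dish and sits about 8 mm toward +y of the grip centre, which I correct while lowering.

Request:
arm_command:
  rows: "-2 -8 0 0 0 0; -3 -9 -20 0 0 0; -3 -9 -32 0 0 0; -3 -9 -37 0 0 0; -3 -9 -37 0 0 0"

```text
t: 12.12
tool_pos: [0.6194, 0.2388, 0.1031]
tool_rot: [-2.478, -1.931, -0.001]
contact_force: [-0.0, 0.4, -0.3]
opening: 0.0231
```

Request:
arm_command:
  rows: "0 0 -2 0 0 0; 0 0 -4 0 0 0; 0 0 -6 0 0 0; 0 0 -6 0 0 0"

```text
t: 12.62
tool_pos: [0.6194, 0.2388, 0.097]
tool_rot: [-2.478, -1.931, -0.0]
contact_force: [0.1, 0.4, -0.4]
opening: 0.0232
```

```bash
python3 - <<'E'
from m import *
S=cam('scene');o=monitor.get_obs();print(o['tool_pos'],o['contact_force'])
p=proj(S,[.622,.246,.03]);u,v=p.astype(int)
cv2.imwrite('pics/c7.png',cv2.resize(S['frame'][v-75:v+75,u-75:u+75],(500,500))[...,::-1])
E
```

```text
[0.61944359 0.23876255 0.09708736] [ 1.10696037 -0.16027654 -0.28943188]
```

View pics/c7.png

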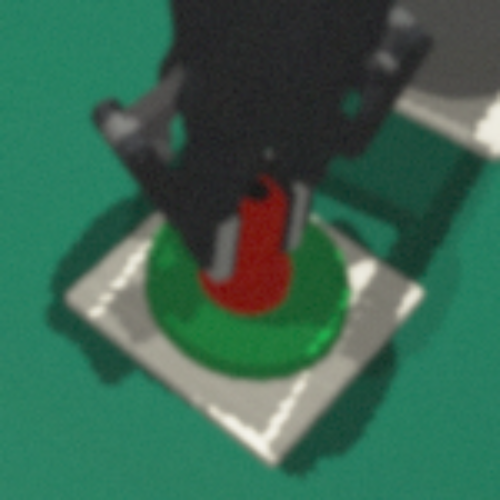

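Request:
arm_command:
  rows: "0 0 -1 0 0 0; 0 0 -2 0 0 0; 0 0 -3 0 0 0; 0 0 -3 0 0 0"

```text
t: 13.18
tool_pos: [0.6196, 0.2388, 0.0955]
tool_rot: [-2.478, -1.931, -0.0]
contact_force: [-3.4, -2.0, 7.7]
opening: 0.023
```

Request:
arm_command:
  rows: "0 0 -1 0 0 0; 0 0 -2 0 0 0; 0 0 -2 0 0 0"

```text
t: 13.55
tool_pos: [0.6198, 0.2389, 0.0956]
tool_rot: [-2.477, -1.931, 0.001]
contact_force: [-6.3, -2.4, 10.3]
opening: 0.0229
```

Contact came at z = 0.0956, where the predicted floor height (0.0955) put it. I release and retreat.

Request:
arm_command:
  rows: "0 0 1 0 0 0; 0 0 1 0 0 0; 0 0 1 0 0 0; 0 0 1 0 0 0"
  jaw: 0.55

```text
t: 14.05
tool_pos: [0.6197, 0.2388, 0.0961]
tool_rot: [-2.477, -1.931, 0.002]
contact_force: [-0.5, 0.7, -0.8]
opening: 0.0469
```

Request:
arm_command:
  rows: "0 0 10 0 0 0; 0 0 30 0 0 0; 0 0 70 0 0 0; 0 0 120 0 0 0; -30 -45 150 0 0 0; -60 -90 160 0 0 0; -90 -140 160 0 0 0; -110 -190 160 0 0 0; -120 -240 160 0 0 0; -120 -240 160 0 0 0; -120 -240 160 0 0 0"

```text
t: 15.42
tool_pos: [0.5, -0.0011, 0.2575]
tool_rot: [2.478, 1.93, 0.001]
contact_force: [0.1, -0.2, 0.4]
opening: 0.0468
```

```bash
python3 - <<'E'
from m import *
S=cam('scene');T=cam('top');o=monitor.get_obs();print(o['tool_pos'],o['contact_force'])
u,v=proj(S,[.622,.246,.03]).astype(int)
cv2.imwrite('pics/c8.png',np.hstack([cv2.resize(S['frame'][v-75:v+75,u-75:u+75],(400,400)),cv2.resize(T['frame'][140:240,155:255],(400,400))])[...,::-1])
cs,s,_=comp(masks(S)['red'].astype(np.uint8),(u-50,v-50,u+50,v+50));ct,st,_=comp(masks(T)['red'].astype(np.uint8),(170,150,240,230))
X=tri(T,ct,S,cs);print(cs,s,ct,st,X,'offset mm',np.hypot(X[0][0]-.622,X[0][1]-.246)*1e3)
E
```

```text
[ 5.00000780e-01 -3.16802472e-04  2.56859117e-01] [ 0.18636727  0.44014708 -0.34368119]
[391.73627845 384.63721553] [378 363  26  41 747] [205.65737052 188.49003984] [197 178  18  20 251] (array([0.6184671 , 0.24140926, 0.02409194]), np.float64(0.21569549956568201), np.float64(0.5105839858073136)) offset mm 5.792775830409121
```

View pics/c8.png

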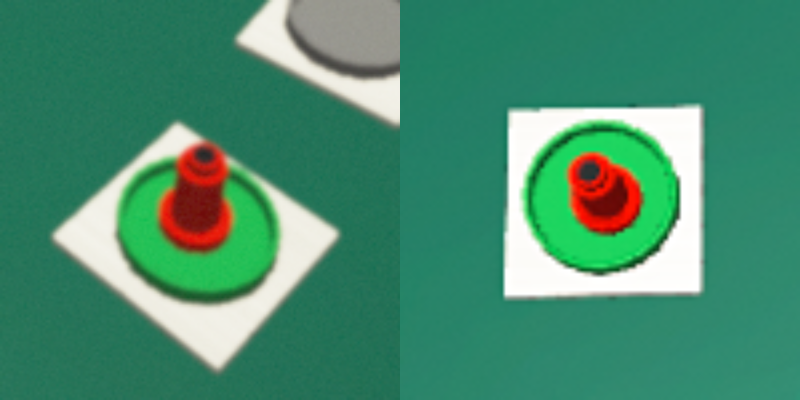

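The red connector stands upright in the green dish, about 6 mm off centre, with the gripper clear.

```bash
python3 -c "
from h import *
print(workorder.finish_job())"
```

```text
the job is handed in; nothing more can be done
None
```

The red connector is standing upright in the green dish, and the job was handed in at about 15.5 s on the robot's clock. The hand-in reports no verdict, so the checks below are my own measurements.

**Turning:** I gripped the knob and turned the carousel about 50° clockwise, then let go. Both cameras then showed red upright and free in the opening, 121 mm from the axis at 166°. That is where I estimated the middle of the opening to be. It stood there untouched for over a second, well past the required 0.2 s.

**Placing:** I lifted red out through the opening, lowered it until it touched the dish floor (about 10 N), released it and moved clear. The last two-camera check put it upright and about 6 mm from the dish centre, against a limit of 22 mm. The gripper was touching nothing.

**Disagreements:**
- **Red in the opening:** the two cameras differed by about 6 mm at the height I assumed.
- **Red in the grip:** it sat about 8 mm off the grip centre, which I corrected before lowering.

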